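# Slide three fragile dip dishes into the dish keeper and close its bail

### The job

Slide exactly three of the four thin terracotta dip dishes into the wooden dish keeper, all the way in behind the front ends of its side walls, and leave the fourth outside, upright on the bench. They chip easily: nudge them gently along the bench, without gripping, lifting, tipping or ramming them. With the three inside, swing the keeper's steel bail forward and fully down in front of them, and leave everything else on the bench where it is.

Things in the scene. Friction and masses are not known exactly. Their poses are not given: they have to be found in the camera images.
- keeper: dish keeper fixed to the bench: a back wall and two side walls of wood, 24 mm high and 10 mm thick, no floor, open at its front (-x) side. Origin on the bench in the middle of the bay; x points to the back wall, y along it (left when seen from the front), z up. The inner space is 164 mm wide in y (-82..82) and goes from x = -33 (front ends of the side walls) to x = 33 mm (back wall).
- bail (a joint): angle of the bail, a U of 6 mm dark steel wire hinged on the outer faces of the side walls. 0 = fully down: arms level, the crossbar 194 mm long lying across the front of the bay at keeper x = -50 mm, 18 mm above the bench. It grows as the bail is raised (1.57 = upright, up to 2.2 = leaning back); it starts leaning back and stays by friction where it is left; about 1.5 N at the tab moves it.
- bail_pivot (a point): point on the hinge line of the bail, midway between the side walls: keeper x = 10, y = 0, z = 18 mm; axes as the keeper. At bail angle a the crossbar lies 60 mm from this line, towards (-cos a) along keeper x and (sin a) upwards.
- bail_tab (a point): middle of the bail's thumb tab, a flat plate 50 mm wide (along the crossbar) and 4 mm thick at the middle of the crossbar, reaching from 58 to 82 mm from the hinge line; this point is 72 mm from the hinge line. It turns with the bail.
- dish0: thin-walled terracotta dip dish, open at the top, round: 44 mm across at its widest (8 mm up), 42 mm at the rim, 26 mm high, about 50 g; it chips when the force on it exceeds about 8 N. All four are alike. Origin: centre of its underside; z up.
- dish1: thin-walled terracotta dip dish, open at the top, round: 44 mm across at its widest (8 mm up), 42 mm at the rim, 26 mm high, about 50 g; it chips when the force on it exceeds about 8 N. All four are alike. Origin: centre of its underside; z up.
- dish2: thin-walled terracotta dip dish, open at the top, round: 44 mm across at its widest (8 mm up), 42 mm at the rim, 26 mm high, about 50 g; it chips when the force on it exceeds about 8 N. All four are alike. Origin: centre of its underside; z up.
- dish3: thin-walled terracotta dip dish, open at the top, round: 44 mm across at its widest (8 mm up), 42 mm at the rim, 26 mm high, about 50 g; it chips when the force on it exceeds about 8 N. All four are alike. Origin: centre of its underside; z up.
- teaspoon: bystander: steel teaspoon lying flat, 140x30x11 mm. Origin: centre of its underside; x along its length.
- lids: bystander: stack of clear lids, 79 mm across, 30 mm high. Origin: centre of its underside.
- mill: bystander: mill, 44 mm across, 90 mm high, upright. Origin: centre of its underside.
- spice_jar: bystander: spice jar with a green cap, 41 mm across, 103 mm high, upright. Origin: centre of its underside.
- marker: bystander: marker pen lying flat, 132x14x14 mm. Origin: centre of its underside; x along its length.
- pot: bystander: grey speckled pot, 67 mm across, 81 mm high. Origin: centre of its underside.
Mind the look-alikes: they are no part of the job. What is shaped like the dish3 but turquoise is not meant.

How it is judged:
On the way:
1. three dishes stand in the keeper, the fourth outside, and the bail is still raised ((((x of dish1 in the frame of keeper between -0.015 and 0.015 m and y of dish1 in the frame of keeper between -0.066 and 0.066 m) and (x of dish2 in the frame of keeper between -0.015 and 0.015 m and y of dish2 in the frame of keeper between -0.066 and 0.066 m) and (x of dish3 in the frame of keeper between -0.015 and 0.015 m and y of dish3 in the frame of keeper between -0.066 and 0.066 m) and (x of dish0 in the frame of keeper below -0.055 m or x of dish0 in the frame of keeper above 0.06 m or y of dish0 in the frame of keeper above 0.1 m or y of dish0 in the frame of keeper below -0.1 m)) or ((x of dish0 in the frame of keeper between -0.015 and 0.015 m and y of dish0 in the frame of keeper between -0.066 and 0.066 m) and (x of dish2 in the frame of keeper between -0.015 and 0.015 m and y of dish2 in the frame of keeper between -0.066 and 0.066 m) and (x of dish3 in the frame of keeper between -0.015 and 0.015 m and y of dish3 in the frame of keeper between -0.066 and 0.066 m) and (x of dish1 in the frame of keeper below -0.055 m or x of dish1 in the frame of keeper above 0.06 m or y of dish1 in the frame of keeper above 0.1 m or y of dish1 in the frame of keeper below -0.1 m)) or ((x of dish0 in the frame of keeper between -0.015 and 0.015 m and y of dish0 in the frame of keeper between -0.066 and 0.066 m) and (x of dish1 in the frame of keeper between -0.015 and 0.015 m and y of dish1 in the frame of keeper between -0.066 and 0.066 m) and (x of dish3 in the frame of keeper between -0.015 and 0.015 m and y of dish3 in the frame of keeper between -0.066 and 0.066 m) and (x of dish2 in the frame of keeper below -0.055 m or x of dish2 in the frame of keeper above 0.06 m or y of dish2 in the frame of keeper above 0.1 m or y of dish2 in the frame of keeper below -0.1 m)) or ((x of dish0 in the frame of keeper between -0.015 and 0.015 m and y of dish0 in the frame of keeper between -0.066 and 0.066 m) and (x of dish1 in the frame of keeper between -0.015 and 0.015 m and y of dish1 in the frame of keeper between -0.066 and 0.066 m) and (x of dish2 in the frame of keeper between -0.015 and 0.015 m and y of dish2 in the frame of keeper between -0.066 and 0.066 m) and (x of dish3 in the frame of keeper below -0.055 m or x of dish3 in the frame of keeper above 0.06 m or y of dish3 in the frame of keeper above 0.1 m or y of dish3 in the frame of keeper below -0.1 m))) and value of joint bail above 0.9 rad), for 0.2 s.
At the end, for the whole second after the job is handed in: Exactly three dishes upright in the keeper (centres within 15 mm of its origin in keeper x, 66 mm in y); the fourth upright on the bench, its centre over 55 mm in front of that origin, 60 mm behind or 100 mm aside; bail angle under 0.12 rad; dishes at rest ((((x of dish1 in the frame of keeper between -0.015 and 0.015 m and y of dish1 in the frame of keeper between -0.066 and 0.066 m) and (x of dish2 in the frame of keeper between -0.015 and 0.015 m and y of dish2 in the frame of keeper between -0.066 and 0.066 m) and (x of dish3 in the frame of keeper between -0.015 and 0.015 m and y of dish3 in the frame of keeper between -0.066 and 0.066 m) and (x of dish0 in the frame of keeper below -0.055 m or x of dish0 in the frame of keeper above 0.06 m or y of dish0 in the frame of keeper above 0.1 m or y of dish0 in the frame of keeper below -0.1 m)) or ((x of dish0 in the frame of keeper between -0.015 and 0.015 m and y of dish0 in the frame of keeper between -0.066 and 0.066 m) and (x of dish2 in the frame of keeper between -0.015 and 0.015 m and y of dish2 in the frame of keeper between -0.066 and 0.066 m) and (x of dish3 in the frame of keeper between -0.015 and 0.015 m and y of dish3 in the frame of keeper between -0.066 and 0.066 m) and (x of dish1 in the frame of keeper below -0.055 m or x of dish1 in the frame of keeper above 0.06 m or y of dish1 in the frame of keeper above 0.1 m or y of dish1 in the frame of keeper below -0.1 m)) or ((x of dish0 in the frame of keeper between -0.015 and 0.015 m and y of dish0 in the frame of keeper between -0.066 and 0.066 m) and (x of dish1 in the frame of keeper between -0.015 and 0.015 m and y of dish1 in the frame of keeper between -0.066 and 0.066 m) and (x of dish3 in the frame of keeper between -0.015 and 0.015 m and y of dish3 in the frame of keeper between -0.066 and 0.066 m) and (x of dish2 in the frame of keeper below -0.055 m or x of dish2 in the frame of keeper above 0.06 m or y of dish2 in the frame of keeper above 0.1 m or y of dish2 in the frame of keeper below -0.1 m)) or ((x of dish0 in the frame of keeper between -0.015 and 0.015 m and y of dish0 in the frame of keeper between -0.066 and 0.066 m) and (x of dish1 in the frame of keeper between -0.015 and 0.015 m and y of dish1 in the frame of keeper between -0.066 and 0.066 m) and (x of dish2 in the frame of keeper between -0.015 and 0.015 m and y of dish2 in the frame of keeper between -0.066 and 0.066 m) and (x of dish3 in the frame of keeper below -0.055 m or x of dish3 in the frame of keeper above 0.06 m or y of dish3 in the frame of keeper above 0.1 m or y of dish3 in the frame of keeper below -0.1 m))) and value of joint bail below 0.12 rad and angle between each of dish0, dish1, dish2, dish3's own z axis and vertical below 0.15 rad and height (world z) of each of dish0, dish1, dish2, dish3 below 0.006 m and linear speed of each of dish0, dish1, dish2, dish3 below 0.02 m/s); the robot touches nothing.
It fails at once if a dish takes more than 8 N from whatever touches it (contact force between any of dish0, dish1, dish2, dish3 and anything else above 8 N).
It fails at once if a dish is lifted off the bench by more than 12 mm or tipped by more than 0.35 rad (height (world z) of any of dish0, dish1, dish2, dish3 above 0.012 m or angle between any of dish0, dish1, dish2, dish3's own z axis and vertical above 0.35 rad).
It fails at once if the teaspoon, lids, mill, spice jar, marker or pot is moved more than 30 mm (distance of any of teaspoon, lids, mill, spice_jar, marker, pot from where it was at the start of the episode above 0.03 m).
It also fails if it takes over 61 s, if anything falls off the work surface, if the arm or the gripper's body presses on something with over 40 N, if the wrist force passes 120 N, or if a joint passes its speed limit or range.

### The arm

A 7-joint arm with a two-finger parallel gripper is mounted at the origin on a cart in front of the work surface, level with it; the furniture and walls round the work are solid. World frame = base frame: x ahead of the robot, y to its left, z up, the work surface at z = 0. Lengths are in m, angles in rad, forces in N, time in s.
With the tool pointing down it reaches from about 0.35 to 0.9 m from the base axis. Payload 19.9 kg.
Tool frame: the origin (TCP) lies at the centre of the arm's flange, where the gripper is bolted on; the fingertips stand 173 mm ahead of it and the grasp point (between the pads) lies 155 mm ahead of it (arm.tip_reach is the distance from the TCP to the fingertips, in m); x points along the fingers, y is the direction in which the jaws open and shut, and the axes are right-handed (so a half turn about x gives the same grasp; the last joint's range is limited). The gripper opens to 85 mm and grips with 20 to 120 N. Pads are 22 mm wide; open, the fingers measure 114 mm over their backs; the gripper's body (76 mm by 85 mm) begins 54 mm behind the grasp point. The pads swing forward as they close: fully open they stand 13 mm farther back than shut.
Start: joints at [-1.337, 0.417, -0.01, 1.614, 0.005, 1.111, -0.053], TCP at [0.17, 0.602, 0.405] pointing down, gripper open.
Joint ranges: [-2.81, 2.81], [-0.39, 2.02], [-1.27, 1.25], [0.06, 2.57], [-1.19, 4.33], [0.19, 2], [-2.82, 2.82]. Speed limits (rad/s): [1.89, 1.89, 2.39, 2.39, 3.01, 3.01, 3.01].

### API

Orientations are given as a unit quaternion [x, y, z, w].
In Python, from workcell import get_obs, optics, arm gives the robot as it stands.
- The arm moves only by the tool carry_out, never from a script. Its arguments are lists of equal length, an entry for each row: "slide": the shift along the tool's x, y, z in m, a list of three; "dr": the turn, a rotation vector about the tool's x, y, z in degrees, a list of three; "claw": the finger opening in m, from 0 to 0.0854. In form: {"slide": [[tx, ty, tz], ...], "dr": [[ax, ay, az], ...], "claw": [claw, ...]}. A call has exactly 5 rows; each row shifts and turns the commanded pose from where the row before left it, along the tool's axes as they then stand; what a row does not reach is not made up. A row lasts 1/10 s, in which the tool goes at most 50 mm and 8.59 degrees, less where a joint would pass 70% of its speed; a pose out of reach is approached as far as the arm can. A call is refused whole if a number of a shift passes 0.05 or a number of a turn 8.59, either way. A call with a gripper value outside its range is refused whole. The fingers move at their own pace and stop on an object; "grip_force" is the grip in N (left out, the last holds). Time passes only in rows, so rows that do not move let the fingers close, or fill a call up. It gives the time, the measured TCP pose, the force and the opening at its end, in the units of the state.
- get_obs(): the state, without advancing time (a new reading comes with each control period).
- optics.get_image(name): name is "side" or "top"; returns the picture (420x560x3 uint8, red, green, blue); there is no depth.
- optics.camera_params(name): a dict with "fx", "fy", "cx", "cy" (pixels), "position" and "rotation" of the camera in the world. Camera axes: x right, y down, z forward; pixel columns grow to the right and rows downward; lengths in m; the calibration is good to about 2 mm. A picture is of the moment at which its call begins. camera_params takes no time and is no camera call.
- arm.close_job(): hands the job in, once; it reports no verdict.
The state is a dict: "time": time; "joint_pos": joint angles; "joint_velocities": joint speeds; "joint_efforts": joint torques, N m; "tool_pos": TCP position; "orientation": TCP orientation; "wrist_force": force on the tool from outside, world axes, zero at the start; "wrist_torque": the same for the moment, N m; "opening": opening from 0.0 (shut) to 1.0 (fully open).
Only numpy, scipy, OpenCV 4.12 (cv2) and the standard library are available. Lean on these libraries where they do the work, as an engineer would, in place of code of your own. Each camera call takes 0.05 s, during which the arm holds its last target. There are 200 camera calls.

## Working session

There is one attempt and no reset: what is moved stays moved. The work goes in short steps, Python scripts to look and compute and a tool call to move; the robot and the scene stay as the last step left them, time stands still between calls to the robot, and variables do not carry over. Pictures are saved under pics/ and viewed, about 8 in all and at most 12, crops included, and the job is handed in when it is done.

Besides the shell and the picture viewer there is one more tool, called after "Call:" as name(argument=value, ...) on one line, values as JSON. carry_out: Moves the arm, as the interface text tells. Its arguments: {"type":"object","properties":{"slide":{"type":"array"},"dr":{"type":"array"},"claw":{"type":"array"},"grip_force":{"type":"number"}},"required":["slide","dr","claw"]}

```bash
mkdir -p pics; cat > h.py <<'E'
from workcell import get_obs, optics, arm
import numpy as np, cv2
def ray(cam,uv):
    p=optics.camera_params(cam); uv=np.atleast_2d(np.array(uv,float))
    d=np.c_[(uv[:,0]-p['cx'])/p['fx'],(uv[:,1]-p['cy'])/p['fy'],np.ones(len(uv))]
    R=np.array(p['rotation']); 
    if R.shape!=(3,3):
        from scipy.spatial.transform import Rotation; R=Rotation.from_quat(R).as_matrix()
    return np.array(p['position']),d@R.T
def on(cam,uv,z):
    o,d=ray(cam,uv); return (o+d*((z-o[2])/d[:,2])[:,None])[:,:2]
def px(cam,P):
    p=optics.camera_params(cam); R=np.array(p['rotation'])
    if R.shape!=(3,3):
        from scipy.spatial.transform import Rotation; R=Rotation.from_quat(R).as_matrix()
    c=(np.atleast_2d(P)-np.array(p['position']))@R
    return np.c_[c[:,0]/c[:,2]*p['fx']+p['cx'],c[:,1]/c[:,2]*p['fy']+p['cy']]
def snap(cam,name):
    im=optics.get_image(cam)[:,:,::-1].copy(); cv2.imwrite(f'pics/{name}.png',im); return im
E
python3 - <<'E'
from h import *
for c in('top','side'): snap(c,c+'0'); print(c,optics.camera_params(c))
print(get_obs())
E
```

```text
top {'fx': 388.27387403314293, 'fy': 388.27387403314293, 'cx': 277.1602223360959, 'cy': 215.42225567480506, 'position': array([ 0.32897143, -0.39217925,  0.86539543]), 'rotation': array([ 0.7303607 , -0.67255224,  0.08017965, -0.08841922])}
side {'fx': 541.3995733335486, 'fy': 541.3995733335486, 'cx': 284.45362101410575, 'cy': 208.0158734349179, 'position': array([0.29299859, 0.5159827 , 0.61475659]), 'rotation': array([-0.118505  ,  0.86793007, -0.47865079,  0.05955984])}
{'time': 0.1, 'joint_pos': array([-1.33749074,  0.41793533, -0.01031698,  1.61413567,  0.00469619,
        1.11070649, -0.05301821]), 'joint_velocities': array([ 7.31683036e-04, -2.71018737e-03, -2.01819962e-03, -2.80121184e-03,
       -7.93386801e-04,  1.65276677e-03,  8.50729305e-06]), 'joint_efforts': array([ 1.30677494e-03, -8.65817642e+01,  6.79660030e-01, -4.35640204e+01,
        1.91440381e-02,  4.91122511e-03,  5.30761909e-06]), 'tool_pos': array([0.16955233, 0.60142916, 0.4041004 ]), 'orientation': array([ 0.09644321,  0.7004705 , -0.09726213,  0.70041406]), 'wrist_force': array([0.19825315, 0.13364642, 0.43312267]), 'wrist_torque': array([ 0.01722875, -0.00036797, -0.01906809]), 'opening': 1.0015880926219891}
```

View pics/top0.png

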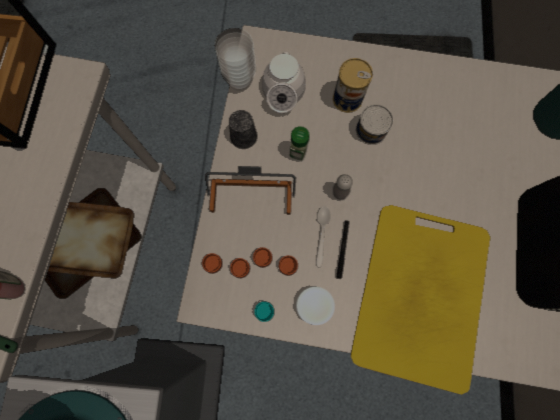

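View pics/side0.png

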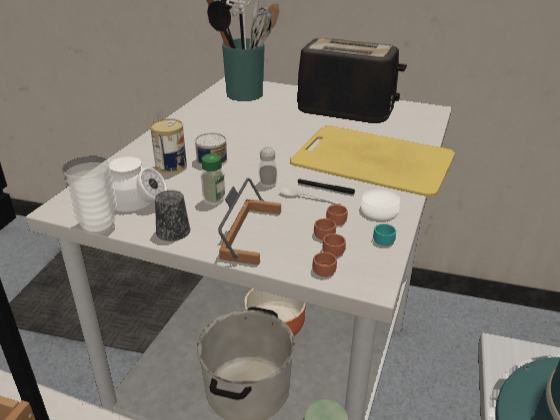

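Seen so far: terracotta dishes in top at (212,263), (240,268), (262,257) and (288,265), all four real. The look-alike is the turquoise dish at (264,311). The keeper is at (251,190), opening downward in the image, with the bail leaning back at row ~178.

```bash
cat >> h.py <<'E'
def dishes(im,cam='top'):
    h=cv2.cvtColor(im,cv2.COLOR_BGR2HSV)
    m=(((h[...,0]<9)|(h[...,0]>174))&(h[...,1]>120)&(h[...,2]>50)).astype(np.uint8)
    return m
E
python3 - <<'E'
from h import *
im=cv2.imread('pics/top0.png'); c=im[150:330,190:350]
cv2.imwrite('pics/c0.png',cv2.resize(c,None,fx=3.3,fy=3.3,interpolation=cv2.INTER_CUBIC))
hsv=cv2.cvtColor(im,cv2.COLOR_BGR2HSV)
print(hsv[263,212],hsv[257,262],hsv[183,255],hsv[200,290])
m=dishes(im); m[:, :195]=0;m[:,350:]=0;m[:150]=0;m[330:]=0
m=cv2.morphologyEx(m,cv2.MORPH_CLOSE,np.ones((3,3),np.uint8))
n,l,s,cc=cv2.connectedComponentsWithStats(m)
for i in range(1,n):
    if s[i,4]>40: print(s[i],cc[i].round(1),on('top',cc[i],.013).round(3))
for z,pts in((.024,[(211,179),(291,182),(213,212),(289,212)]),):
    print(on('top',pts,z).round(3))
for n,p in dict(teaspoon=(321,235),lids=(315,306),marker=(343,250),salt=(343,187),jar=(299,145),teal=(264,311),corner1=(182,322),corner2=(245,28)).items(): print(n,on('top',p,.02).round(3))
E
```

```text
[  9 186 115] [  9 189 116] [ 12 180  85] [ 12 151 101]
[[ 0.606 -0.216]
 [ 0.614 -0.399]
 [ 0.529 -0.23 ]
 [ 0.543 -0.399]]
teaspoon [[ 0.498 -0.474]]
lids [[ 0.344 -0.47 ]]
marker [[ 0.468 -0.524]]
salt [[ 0.613 -0.518]]
jar [[ 0.708 -0.411]]
teal [[ 0.325 -0.363]]
corner1 [[ 0.288 -0.193]]
corner2 [[ 1.016 -0.252]]
```

View pics/c0.png

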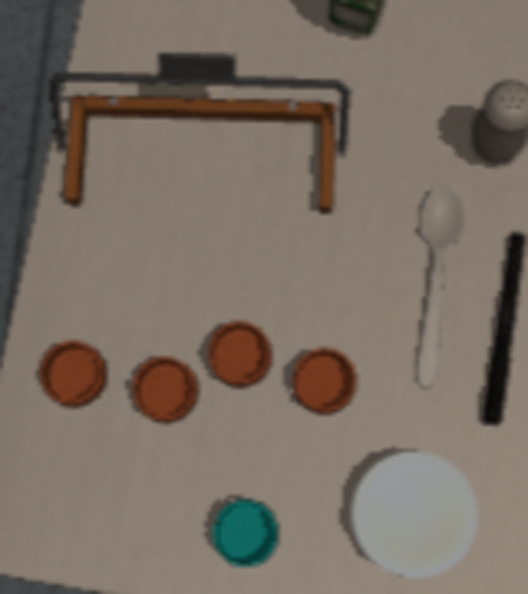

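```bash
python3 - <<'E'
from h import *
im=cv2.imread('pics/top0.png')
h=cv2.cvtColor(im,cv2.COLOR_BGR2HSV)
m=((h[...,0]<16)&(h[...,1]>130)&(h[...,2]>40)).astype(np.uint8)
m[:, :195]=0;m[:,350:]=0;m[:150]=0;m[330:]=0
n,l,s,cc=cv2.connectedComponentsWithStats(m)
for i in range(1,n):
    if s[i,4]<40: continue
    (c,r,_)=cv2.fitEllipse(np.argwhere(l==i)[:,::-1].astype(np.float32)[cv2.convexHull(np.argwhere(l==i)[:,::-1].astype(np.int32),returnPoints=False)[:,0]]) if s[i,4]<400 else (cc[i],0,0)
    print(s[i],np.round(c,1),np.round(r,1),on('top',c,.02).round(4))
    if s[i,3]>28:
        ys,xs=np.where(l==i)
        cols=np.arange(220,286,5); top=[(x,ys[xs==x].min()-.5) for x in cols]
        bt=[(x,ys[xs==x].max()+.5) for x in cols]
        print('back outer top',on('top',top,.024).round(4).tolist())
        print('back inner bottom',on('top',bt,0.0).round(4).tolist())
        rows=np.arange(190,209,4)
        L=[(xs[ys==y].min()-.5,y) for y in rows]; R=[(xs[ys==y].max()+.5,y) for y in rows]
        print('L',on('top',L,.024).round(4).tolist()); print('R',on('top',R,.024).round(4).tolist())
        for a,b in((205,220),(280,296)):
            q=(xs>a)&(xs<b); print('front',on('top',(xs[q][ys[q].argmax()],ys[q].max()+.5),.0).round(4))
im=cv2.imread('pics/side0.png')
cv2.imwrite('pics/c1.png',cv2.resize(im[165:285,205:365],None,fx=4,fy=4,interpolation=cv2.INTER_CUBIC))
E
```

```text
[210 179  81  35 609] [249.8 188.2] 0 [[ 0.593  -0.3063]]
back outer top [[0.6092, -0.2364], [0.603, -0.2486], [0.6087, -0.2595], [0.612, -0.2706], [0.6106, -0.2822], [0.6115, -0.2936], [0.6124, -0.305], [0.611, -0.3166], [0.6143, -0.3277], [0.6128, -0.3393], [0.6138, -0.3507], [0.6147, -0.3621], [0.6133, -0.3736], [0.6166, -0.3848]]
back inner bottom [[0.6049, -0.2334], [0.6035, -0.2454], [0.6044, -0.2571], [0.6054, -0.2687], [0.6063, -0.2804], [0.6073, -0.2921], [0.6083, -0.3037], [0.6092, -0.3154], [0.6077, -0.3273], [0.6087, -0.3389], [0.6096, -0.3506], [0.6106, -0.3622], [0.6116, -0.3739], [0.6101, -0.3857]]
L [[0.5801, -0.2182], [0.5707, -0.2194], [0.5614, -0.2205], [0.5519, -0.2194], [0.5426, -0.2206]]
R [[0.595, -0.399], [0.5856, -0.3997], [0.5762, -0.4004], [0.5668, -0.4011], [0.5576, -0.4018]]
front [[ 0.5362 -0.223 ]]
front [[ 0.5456 -0.3954]]
[253 248  19  19 286] [261.9 256.9] [18.3 19.2] [[ 0.4388 -0.3481]]
[202 254  20  19 293] [211.6 262.8] [18.7 19.3] [[ 0.417  -0.2402]]
[279 256  18  19 281] [287.7 264.9] [18.5 18.9] [[ 0.426  -0.4057]]
[230 258  20  20 292] [239.4 267.5] [18.8 19.1] [[ 0.4118 -0.3016]]
```

View pics/c1.png

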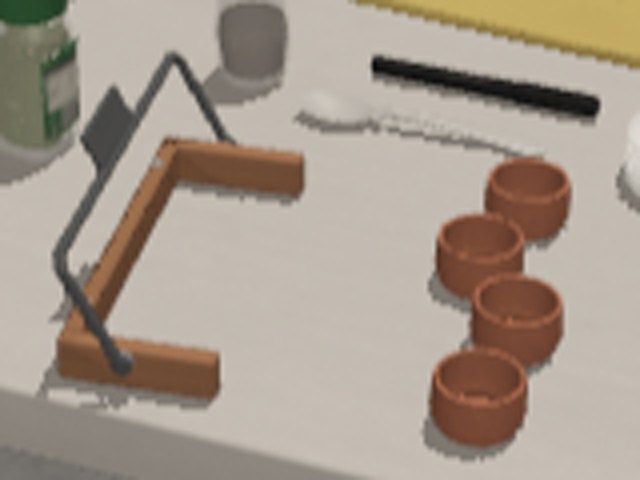

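```bash
python3 - <<'E'
from h import *
f=lambda u,v:(205+u/4,165+v/4)
for n,p,z in (('near front bottom(outer?)',(217,397),0),('near front top',(219,353),.024),('far front bottom',(302,195),0),('far front top',(304,154),.024),('back outer near top',(60,345),.024),('back inner bottom near',(100,338),0.)): print(n,on('side',f(*p),z).round(4))
# dishes rim in side
for p in((528,178),(480,240),(517,300),(478,368)): print(on('side',f(*p),.026).round(4))
for yaw in(.04,.06):
  for x0 in (.57,.574):
    R=np.array([[np.cos(yaw),-np.sin(yaw)],[np.sin(yaw),np.cos(yaw)]])
    W=lambda a,b,z:np.r_[np.array([x0,-.31])+R@[a,b],z]
    print(yaw,x0,(px('top',[W(-33,0,0)*0+W(-.033,.092,0),W(-.033,-.092,0),W(.043,.092,.024),W(.043,-.092,.024)])).round(1).tolist(),(px('side',[W(-.033,.092,0),W(-.033,-.082,0),W(.043,.092,.024),W(-.033,-.092,.024)])).round(1).tolist())
print(f(217,397),f(302,195),f(60,345),f(304,154))
E
```

```text
near front bottom(outer?) [[ 0.5361 -0.2253]]
near front top [[ 0.5353 -0.227 ]]
far front bottom [[ 0.5443 -0.3992]]
far front top [[ 0.544  -0.4013]]
back outer near top [[ 0.6061 -0.2129]]
back inner bottom near [[ 0.6027 -0.2529]]
[[ 0.4279 -0.4076]]
[[ 0.44   -0.3458]]
[[ 0.4133 -0.3016]]
[[ 0.4203 -0.2457]]
0.04 0.57 [[210.3, 212.6], [290.3, 215.8], [211.3, 177.8], [291.7, 181.0]] [[259.7, 266.5], [281.6, 215.5], [219.1, 249.9], [282.8, 203.3]]
0.04 0.574 [[210.5, 210.9], [290.4, 214.2], [211.5, 176.1], [291.9, 179.3]] [[257.6, 266.1], [279.8, 215.2], [217.0, 249.5], [280.9, 203.0]]
0.06 0.57 [[210.5, 213.4], [290.6, 215.1], [210.8, 178.5], [291.4, 180.2]] [[260.8, 266.4], [280.9, 215.3], [219.9, 250.3], [282.0, 203.0]]
0.06 0.574 [[210.7, 211.7], [290.7, 213.4], [211.1, 176.9], [291.5, 178.6]] [[258.7, 266.0], [279.1, 215.0], [217.8, 249.9], [280.1, 202.7]]
(259.25, 264.25) (280.5, 213.75) (220.0, 251.25) (281.0, 203.5)
```

Call:
carry_out(slide=[[0, 0, 0], [0, 0, 0], [0, 0, 0], [0, 0, 0], [0, 0.03, 0]], dr=[[0, 0, 0], [0, 0, 0], [0, 0, 0], [0, 0, 0], [0, 0, 0]], claw=[0.02, 0.02, 0.02, 0.02, 0.02])

```text
time: 0.6
tool_pos: [0.1774, 0.6293, 0.4054]
orientation: [0.097, 0.7, -0.097, 0.7]
wrist_force: [-0.1, 2.0, 2.3]
opening: 0.236
```

Call:
carry_out(slide=[[0, 0, 0], [0, 0, 0], [0, -0.043, 0.027], [0, -0.043, 0.027], [0, -0.043, 0.027]], dr=[[-7.8, 0, 0], [-7.8, 0, 0], [0, 0, 0], [0, 0, 0], [0, 0, 0]], claw=[0.02, 0.02, 0.02, 0.02, 0.02])

```text
time: 1.1
tool_pos: [0.2578, 0.5015, 0.4045]
orientation: [0.001, 0.707, -0.001, 0.707]
wrist_force: [0.8, 1.1, -0.3]
opening: 0.234
```

Call:
carry_out(slide=[[0, -0.043, 0.027], [0, -0.043, 0.027], [0, -0.043, 0.027], [0, -0.043, 0.027], [0, -0.043, 0.027]], dr=[[0, 0, 0], [0, 0, 0], [0, 0, 0], [0, 0, 0], [0, 0, 0]], claw=[0.02, 0.02, 0.02, 0.02, 0.02])

```text
time: 1.6
tool_pos: [0.3902, 0.2892, 0.405]
orientation: [0.001, 0.707, -0.001, 0.707]
wrist_force: [0.8, 1.4, 0.8]
opening: 0.235
```

Call:
carry_out(slide=[[0, -0.045, 0], [0, -0.045, 0], [0, -0.045, 0], [0, -0.045, 0], [0, -0.045, 0]], dr=[[0, 0, 0], [0, 0, 0], [0, 0, 0], [0, 0, 0], [0, 0, 0]], claw=[0.02, 0.02, 0.02, 0.02, 0.02])

```text
time: 2.1
tool_pos: [0.3886, 0.0643, 0.405]
orientation: [0.001, 0.707, -0.001, 0.707]
wrist_force: [1.1, 0.3, -0.4]
opening: 0.235
```

Call:
carry_out(slide=[[0.03, -0.045, -0.003], [0.03, -0.045, -0.003], [0.03, -0.045, -0.003], [0.03, -0.045, -0.003], [0.03, -0.045, -0.003]], dr=[[0, 0, 0], [0, 0, 0], [0, 0, 0], [0, 0, 0], [0, 0, 0]], claw=[0.02, 0.02, 0.02, 0.02, 0.02])

```text
time: 2.6
tool_pos: [0.3743, -0.143, 0.2656]
orientation: [0.0, 0.707, -0.001, 0.708]
wrist_force: [1.9, 1.5, 0.4]
opening: 0.232
```

Call:
carry_out(slide=[[0.02, -0.038, 0], [0.01, -0.039, 0], [0, 0, 0], [0, 0, 0], [0, 0, 0]], dr=[[0, 0, 0], [0, 0, 0], [0, 0, 0], [0, 0, 0], [0, 0, 0]], claw=[0.02, 0.02, 0.02, 0.02, 0.02])

```text
time: 3.1
tool_pos: [0.3746, -0.2178, 0.2365]
orientation: [0.001, 0.707, -0.0, 0.707]
wrist_force: [-0.1, 0.3, 0.4]
opening: 0.232
```

```bash
python3 - <<'E'
from h import *
o=get_obs(); print(o['tool_pos'],arm.tip_reach)
a=snap('top','t1'); b=snap('side','s1')
A=cv2.resize(a[160:320,180:350],None,fx=2.3,fy=2.3); B=cv2.resize(b[150:300,200:400],None,fx=2,fy=2)
H=max(A.shape[0],B.shape[0]); pad=lambda q:cv2.copyMakeBorder(q,0,H-q.shape[0],0,0,cv2.BORDER_CONSTANT)
cv2.imwrite('pics/c2.png',np.hstack([pad(A),pad(B)]))
E
```

```text
[ 0.37464442 -0.21781215  0.23649141] 0.1734
```

View pics/c2.png

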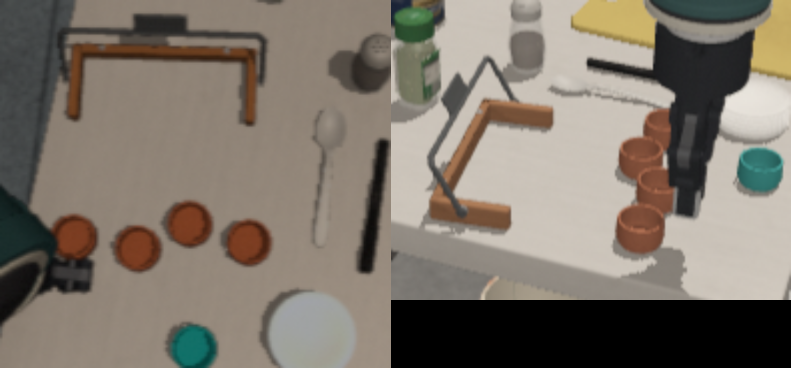

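Call:
carry_out(slide=[[0, -0.012, -0.002], [0, -0.012, -0.002], [0.02, 0, 0], [0.02, 0, 0], [0.018, 0, 0]], dr=[[0, 0, 0], [0, 0, 0], [0, 0, 0], [0, 0, 0], [0, 0, 0]], claw=[0.02, 0.02, 0.02, 0.02, 0.02])

```text
time: 3.7
tool_pos: [0.3702, -0.2434, 0.1776]
orientation: [0.001, 0.707, -0.001, 0.707]
wrist_force: [0.3, -0.2, 1.1]
opening: 0.236
```

Call:
carry_out(slide=[[0, 0, 0.004], [0, 0, 0.004], [0, 0, 0.004], [0, 0, 0.004], [0, 0, 0.004]], dr=[[0, 0, 0], [0, 0, 0], [0, 0, 0], [0, 0, 0], [0, 0, 0]], claw=[0.02, 0.02, 0.02, 0.02, 0.02])

```text
time: 4.2
tool_pos: [0.391, -0.2426, 0.1788]
orientation: [0.001, 0.707, -0.001, 0.707]
wrist_force: [-1.1, 0.1, 0.7]
opening: 0.234
```

Call:
carry_out(slide=[[0, 0, 0.005], [0, -0.001, 0.006], [0, -0.001, 0.007], [0, -0.001, 0.008], [0, -0.001, 0.008]], dr=[[0, 0, 0], [0, 0, 0], [0, 0, 0], [0, 0, 0], [0, 0, 0]], claw=[0.02, 0.02, 0.02, 0.02, 0.02])

```text
time: 4.7
tool_pos: [0.4251, -0.2468, 0.1783]
orientation: [0.001, 0.707, -0.001, 0.707]
wrist_force: [-0.5, -0.1, 0.7]
opening: 0.235
```

Call:
carry_out(slide=[[0, -0.001, 0.008], [0, -0.001, 0.008], [0, -0.001, 0.008], [0, -0.001, 0.008], [0, -0.001, 0.008]], dr=[[0, 0, 0], [0, 0, 0], [0, 0, 0], [0, 0, 0], [0, 0, 0]], claw=[0.02, 0.02, 0.02, 0.02, 0.02])

```text
time: 5.2
tool_pos: [0.465, -0.2518, 0.1783]
orientation: [0.001, 0.707, -0.001, 0.707]
wrist_force: [-0.7, 0.0, -0.2]
opening: 0.236
```

```bash
cat >> h.py <<'E'
def look(n):
    a=snap('top','t'+n); b=snap('side','s'+n)
    A=cv2.resize(a[160:320,180:350],None,fx=2.3,fy=2.3); B=cv2.resize(b[150:300,200:400],None,fx=2,fy=2)
    H=max(A.shape[0],B.shape[0]); pad=lambda q:cv2.copyMakeBorder(q,0,H-q.shape[0],0,0,cv2.BORDER_CONSTANT)
    cv2.imwrite(f'pics/c{n}.png',np.hstack([pad(A),pad(B)]))
    for cam,im,z in(('top',a,.02),('side',b,.015)):
        h=cv2.cvtColor(im,cv2.COLOR_BGR2HSV)
        m=((h[...,0]<(16 if cam=='top' else 8))&(h[...,1]>(130 if cam=='top' else 110))&(h[...,2]>40)).astype(np.uint8)
        m[:, :195]=0;m[:,370:]=0;m[:150]=0;m[300:]=0
        k,l,s,cc=cv2.connectedComponentsWithStats(m)
        for i in range(1,k):
            if s[i,4]>60: print(cam,s[i].tolist(),on(cam,s[i,:2]+s[i,2:4]/2-.5,z).round(4).tolist())
E
python3 -c "
from h import *
look('3')"
```

```text
top [213, 179, 78, 35, 477] [[0.5748, -0.3119]]
top [253, 248, 19, 19, 284] [[0.4385, -0.3483]]
top [279, 256, 18, 19, 281] [[0.4257, -0.4052]]
top [230, 258, 20, 20, 291] [[0.4117, -0.3018]]
```

View pics/c3.png

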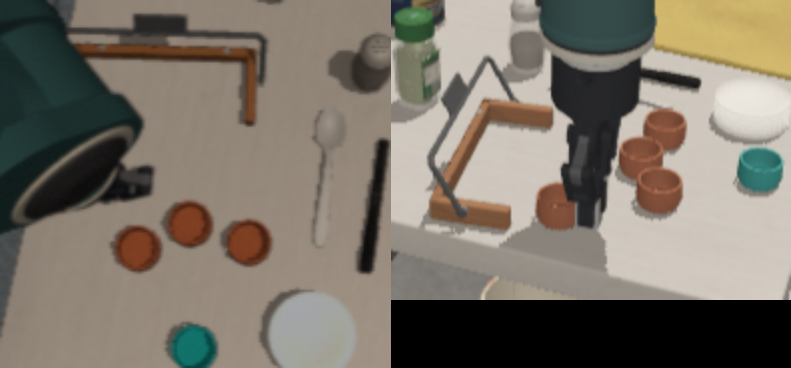

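Call:
carry_out(slide=[[0, -0.001, 0.008], [0, -0.001, 0.008], [0, -0.001, 0.008], [0, -0.001, 0.008], [0, -0.001, 0.008]], dr=[[0, 0, 0], [0, 0, 0], [0, 0, 0], [0, 0, 0], [0, 0, 0]], claw=[0.02, 0.02, 0.02, 0.02, 0.02])

```text
time: 5.8
tool_pos: [0.5051, -0.2569, 0.1783]
orientation: [0.001, 0.707, -0.001, 0.707]
wrist_force: [-0.6, -0.1, 0.5]
opening: 0.237
```

Call:
carry_out(slide=[[0, -0.001, 0.008], [0, -0.001, 0.008], [0, -0.001, 0.008], [0, -0.001, 0.006], [0, 0, 0.003]], dr=[[0, 0, 0], [0, 0, 0], [0, 0, 0], [0, 0, 0], [0, 0, 0]], claw=[0.02, 0.02, 0.02, 0.02, 0.02])

```text
time: 6.3
tool_pos: [0.5379, -0.261, 0.1782]
orientation: [0.001, 0.707, -0.001, 0.707]
wrist_force: [-0.6, 0.3, 0.5]
opening: 0.232
```

Call:
carry_out(slide=[[0, 0, -0.01], [0, 0, -0.02], [-0.03, 0, -0.02], [-0.03, 0, -0.03], [0, -0.02, -0.03]], dr=[[0, 0, 0], [0, 0, 0], [0, 0, 0], [0, 0, 0], [0, 0, 0]], claw=[0.02, 0.02, 0.02, 0.02, 0.02])

```text
time: 6.8
tool_pos: [0.4265, -0.2796, 0.2408]
orientation: [-0.0, 0.706, -0.0, 0.708]
wrist_force: [0.7, -1.2, 0.1]
opening: 0.234
```

Call:
carry_out(slide=[[0, -0.02, -0.03], [0, 0, -0.028], [0, 0, 0], [0, 0, 0], [0, 0, 0]], dr=[[0, 0, 0], [0, 0, 0], [0, 0, 0], [0, 0, 0], [0, 0, 0]], claw=[0.02, 0.02, 0.02, 0.02, 0.02])

```text
time: 7.3
tool_pos: [0.3697, -0.3002, 0.2383]
orientation: [0.001, 0.707, -0.001, 0.707]
wrist_force: [-0.2, -0.1, -0.4]
opening: 0.232
```

```bash
python3 -c "
from h import *
look('4')"
```

```text
top [210, 179, 81, 35, 600] [[0.5745, -0.3085]]
top [220, 189, 19, 19, 270] [[0.5659, -0.2615]]
top [253, 248, 19, 19, 285] [[0.4385, -0.3483]]
top [279, 256, 18, 19, 281] [[0.4257, -0.4052]]
```

View pics/c4.png

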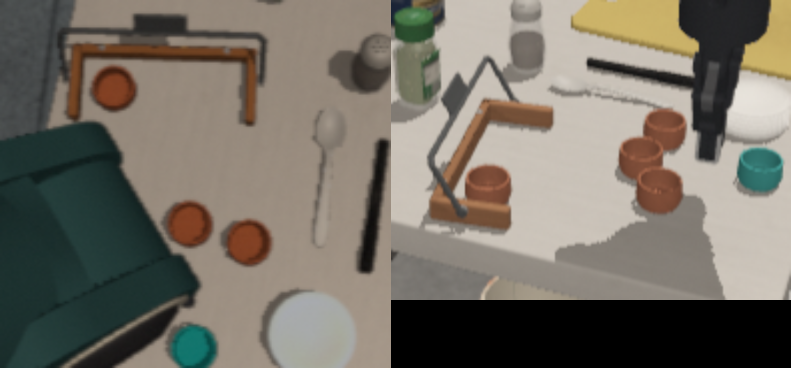

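Call:
carry_out(slide=[[0.02, -0.001, 0], [0.02, 0, 0], [0.02, 0, 0], [0, 0, 0.004], [0, 0, 0.004]], dr=[[0, 0, 0], [0, 0, 0], [0, 0, 0], [0, 0, 0], [0, 0, 0]], claw=[0.02, 0.02, 0.02, 0.02, 0.02])

```text
time: 7.9
tool_pos: [0.3778, -0.3016, 0.1785]
orientation: [0.001, 0.707, -0.001, 0.707]
wrist_force: [0.8, 0.4, 1.1]
opening: 0.233
```

Call:
carry_out(slide=[[0, 0, 0.004], [0, 0, 0.004], [0, 0.001, 0.004], [0, 0.002, 0.005], [0, 0.002, 0.006]], dr=[[0, 0, 0], [0, 0, 0], [0, 0, 0], [0, 0, 0], [0, 0, 0]], claw=[0.02, 0.02, 0.02, 0.02, 0.02])

```text
time: 8.4
tool_pos: [0.4007, -0.2964, 0.1785]
orientation: [0.001, 0.707, -0.001, 0.707]
wrist_force: [-0.1, -0.3, 1.2]
opening: 0.233
```

Call:
carry_out(slide=[[0, 0.002, 0.007], [0, 0, 0.008], [0, 0, 0.008], [0, 0, 0.008], [0, -0.001, 0.008]], dr=[[0, 0, 0], [0, 0, 0], [0, 0, 0], [0, 0, 0], [0, 0, 0]], claw=[0.02, 0.02, 0.02, 0.02, 0.02])

```text
time: 8.9
tool_pos: [0.44, -0.2957, 0.1782]
orientation: [0.001, 0.707, -0.001, 0.707]
wrist_force: [-1.6, 0.1, 1.6]
opening: 0.236
```

```bash
python3 -c "
from h import *
look('5')"
```

```text
top [233, 179, 58, 35, 378] [[0.5767, -0.3345]]
top [254, 250, 18, 17, 144] [[0.4364, -0.3496]]
top [279, 256, 18, 19, 281] [[0.4257, -0.4052]]
```

View pics/c5.png

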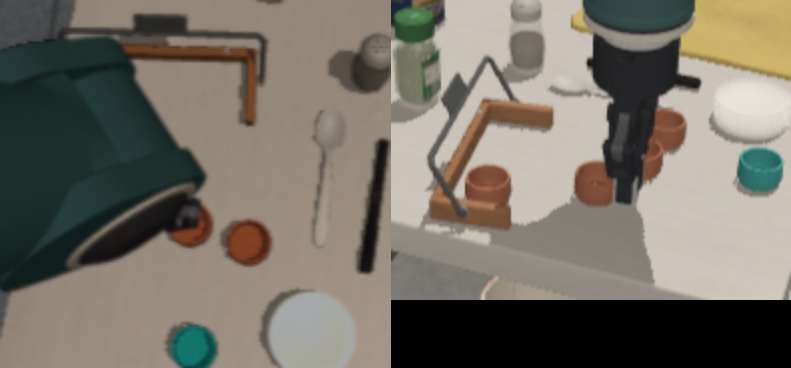

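Call:
carry_out(slide=[[0, 0, 0.008], [0, 0, 0.008], [0, 0, 0.008], [0, -0.001, 0.008], [0, -0.002, 0.008]], dr=[[0, 0, 0], [0, 0, 0], [0, 0, 0], [0, 0, 0], [0, 0, 0]], claw=[0.02, 0.02, 0.02, 0.02, 0.02])

```text
time: 9.5
tool_pos: [0.4801, -0.2988, 0.1783]
orientation: [0.001, 0.707, -0.001, 0.707]
wrist_force: [-0.0, 0.2, -0.4]
opening: 0.232
```

Call:
carry_out(slide=[[0, -0.002, 0.008], [0, -0.002, 0.008], [0, -0.002, 0.008], [0, -0.002, 0.008], [0, -0.002, 0.008]], dr=[[0, 0, 0], [0, 0, 0], [0, 0, 0], [0, 0, 0], [0, 0, 0]], claw=[0.02, 0.02, 0.02, 0.02, 0.02])

```text
time: 10.0
tool_pos: [0.5199, -0.3091, 0.1783]
orientation: [0.001, 0.707, -0.001, 0.707]
wrist_force: [-0.0, 0.1, -0.7]
opening: 0.233
```

Call:
carry_out(slide=[[0, -0.002, 0.008], [0, 0, 0.007], [0, 0, 0.005], [0, 0, 0.002], [0, 0, -0.008]], dr=[[0, 0, 0], [0, 0, 0], [0, 0, 0], [0, 0, 0], [0, 0, 0]], claw=[0.02, 0.02, 0.02, 0.02, 0.02])

```text
time: 10.5
tool_pos: [0.5338, -0.3106, 0.1782]
orientation: [0.0, 0.707, -0.001, 0.707]
wrist_force: [-0.8, -0.0, -0.6]
opening: 0.236
```

Call:
carry_out(slide=[[0, 0, -0.02], [-0.02, 0, -0.02], [-0.03, 0, -0.025], [-0.01, -0.018, -0.03], [0, -0.018, -0.03]], dr=[[0, 0, 0], [0, 0, 0], [0, 0, 0], [0, 0, 0], [0, 0, 0]], claw=[0.02, 0.02, 0.02, 0.02, 0.02])

```text
time: 11.0
tool_pos: [0.4067, -0.3468, 0.2399]
orientation: [0.0, 0.706, -0.001, 0.708]
wrist_force: [0.5, -1.5, -0.7]
opening: 0.236
```

Call:
carry_out(slide=[[0, 0, -0.016], [0, 0, 0], [0, 0, 0], [0, 0, 0], [0, 0, 0]], dr=[[0, 0, 0], [0, 0, 0], [0, 0, 0], [0, 0, 0], [0, 0, 0]], claw=[0.02, 0.02, 0.02, 0.02, 0.02])

```text
time: 11.5
tool_pos: [0.3928, -0.3461, 0.2381]
orientation: [0.0, 0.707, -0.0, 0.707]
wrist_force: [0.1, 0.3, -0.5]
opening: 0.235
```

```bash
python3 -c "
from h import *
look('6')"
```

```text
top [210, 179, 81, 35, 584] [[0.5745, -0.3085]]
top [220, 189, 19, 16, 224] [[0.5695, -0.2611]]
top [242, 189, 19, 12, 152] [[0.5783, -0.3104]]
```

View pics/c6.png

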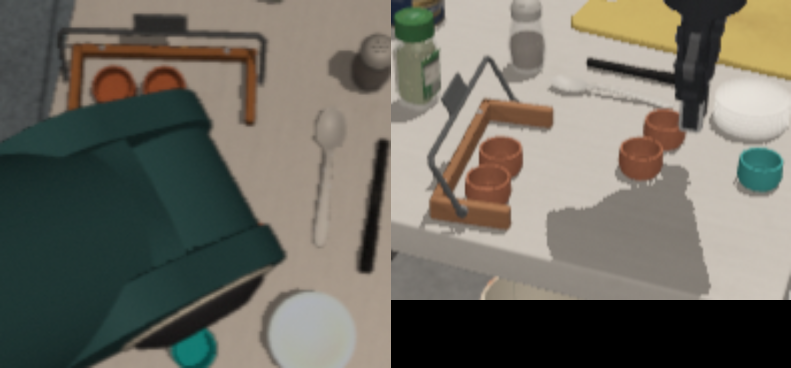

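Call:
carry_out(slide=[[0.02, -0.001, 0], [0.02, 0, 0], [0.02, 0, 0], [0, 0, 0.004], [0, 0, 0.004]], dr=[[0, 0, 0], [0, 0, 0], [0, 0, 0], [0, 0, 0], [0, 0, 0]], claw=[0.02, 0.02, 0.02, 0.02, 0.02])

```text
time: 12.1
tool_pos: [0.4005, -0.3477, 0.1785]
orientation: [0.001, 0.707, -0.001, 0.707]
wrist_force: [0.8, -0.1, 0.5]
opening: 0.234
```

Call:
carry_out(slide=[[0, 0, 0.004], [0, 0, 0.004], [0, 0, 0.005], [0, -0.001, 0.006], [0, -0.001, 0.007]], dr=[[0, 0, 0], [0, 0, 0], [0, 0, 0], [0, 0, 0], [0, 0, 0]], claw=[0.02, 0.02, 0.02, 0.02, 0.02])

```text
time: 12.6
tool_pos: [0.4266, -0.3498, 0.1785]
orientation: [0.001, 0.707, -0.001, 0.707]
wrist_force: [-0.4, 1.1, 0.7]
opening: 0.235
```

Call:
carry_out(slide=[[0, -0.001, 0.008], [0, -0.001, 0.008], [0, -0.001, 0.008], [0, -0.001, 0.008], [0, -0.001, 0.008]], dr=[[0, 0, 0], [0, 0, 0], [0, 0, 0], [0, 0, 0], [0, 0, 0]], claw=[0.02, 0.02, 0.02, 0.02, 0.02])

```text
time: 13.1
tool_pos: [0.4668, -0.3548, 0.1782]
orientation: [0.001, 0.707, -0.001, 0.707]
wrist_force: [-0.9, 1.0, 1.4]
opening: 0.235
```

Call:
carry_out(slide=[[0, -0.001, 0.008], [0, -0.002, 0.008], [0, -0.001, 0.008], [0, -0.002, 0.008], [0, -0.001, 0.008]], dr=[[0, 0, 0], [0, 0, 0], [0, 0, 0], [0, 0, 0], [0, 0, 0]], claw=[0.02, 0.02, 0.02, 0.02, 0.02])

```text
time: 13.6
tool_pos: [0.5067, -0.3621, 0.1783]
orientation: [0.001, 0.707, -0.001, 0.707]
wrist_force: [-0.4, -0.3, 1.2]
opening: 0.233
```

Call:
carry_out(slide=[[0, 0, 0.008], [0, 0, 0.008], [0, 0, 0.008], [0, 0, 0.006], [0, 0, 0.003]], dr=[[0, 0, 0], [0, 0, 0], [0, 0, 0], [0, 0, 0], [0, 0, 0]], claw=[0.02, 0.02, 0.02, 0.02, 0.02])

```text
time: 14.1
tool_pos: [0.5397, -0.3618, 0.1782]
orientation: [0.001, 0.707, -0.001, 0.707]
wrist_force: [-1.5, 0.6, 0.4]
opening: 0.236
```

Call:
carry_out(slide=[[0, 0, -0.01], [0, 0, -0.03], [-0.03, 0, -0.02], [-0.05, 0.02, 0], [-0.05, 0.03, 0]], dr=[[0, 0, 0], [0, 0, 0], [0, 0, 0], [0, 0, 0], [0, 0, 0]], claw=[0.02, 0.02, 0.0, 0.0, 0.0])

```text
time: 14.6
tool_pos: [0.477, -0.3183, 0.2988]
orientation: [0.002, 0.707, -0.002, 0.707]
wrist_force: [1.4, 1.0, 1.6]
opening: -0.004
```

```bash
python3 - <<'E'
from h import *
print(get_obs()['tool_pos'])
look('7')
b=cv2.imread('pics/s0.png') if False else cv2.imread('pics/side0.png')
print('tab top-view px',on('top',(250,173),.076),on('top',(250,169),.084))
f=lambda u,v:(205+u/4,165+v/4)
print('tab side top/bottom', on('side',f(110,92),.084),on('side',f(108,135),.076))
print('crossbar ends side',on('side',f(174,57),.066),on('side',f(60,258),.066))
print('pot base side', on('side',(172,236),0),'top',on('top',[(242,116),(243,130),(243,147)],.08))
print('jar base side', on('side',(213,201),0))
E
```

```text
[ 0.47701389 -0.31831126  0.29881189]
top [287, 191, 4, 23, 78] [[0.5676, -0.3966]]
top [279, 256, 18, 19, 281] [[0.4257, -0.4052]]
tab top-view px [[ 0.60956049 -0.30891557]] [[ 0.61570098 -0.30886557]]
tab side top/bottom [[ 0.62435784 -0.33687562]] [[ 0.61638808 -0.31105285]]
crossbar ends side [[ 0.61612899 -0.40886234]] [[ 0.60696938 -0.22134454]]
pot base side [[ 0.72674741 -0.26311778]] top [[ 0.73993939 -0.27836727]
 [ 0.70646862 -0.28407478]
 [ 0.66643743 -0.28823025]]
jar base side [[ 0.69821081 -0.40747866]]
```

View pics/c7.png

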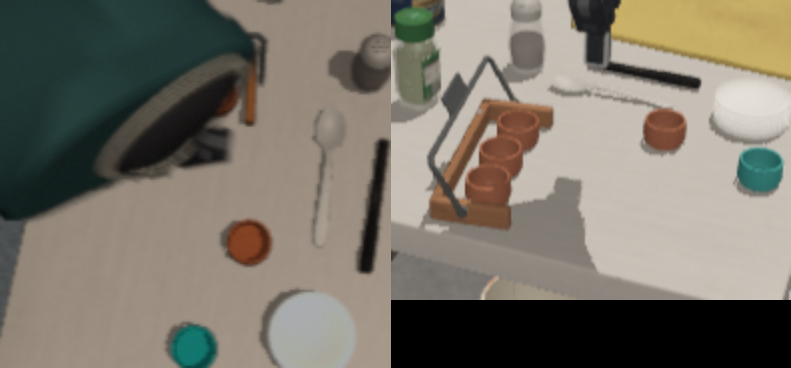

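Call:
carry_out(slide=[[0, 0, 0.04], [0, -0.002, 0.045], [0, -0.002, 0.045], [0, 0, 0.035], [0, 0, 0.008]], dr=[[0, 0, 0], [0, 0, 0], [0, 0, 0], [0, 0, 0], [0, 0, 0]], claw=[0.0, 0.0, 0.0, 0.0, 0.0])

```text
time: 15.2
tool_pos: [0.6544, -0.3211, 0.2964]
orientation: [0.0, 0.707, 0.0, 0.707]
wrist_force: [-1.4, -0.3, -1.1]
opening: 0.006
```

Call:
carry_out(slide=[[0, 0, 0], [0, 0, 0], [0, 0, 0], [0, 0, 0], [0, 0, 0]], dr=[[0, 0, 0], [0, 0, 0], [0, 0, 0], [0, 0, 0], [0, 0, 0]], claw=[0.0, 0.0, 0.0, 0.0, 0.0])

```text
time: 15.7
tool_pos: [0.6517, -0.3221, 0.2979]
orientation: [0.001, 0.707, -0.001, 0.707]
wrist_force: [0.7, 0.2, 0.7]
opening: 0.001
```

```bash
python3 - <<'E'
from h import *
print(get_obs()['tool_pos'])
b=snap('side','s8')
cv2.imwrite('pics/c8.png',cv2.resize(b[120:280,140:340],None,fx=3.5,fy=3.5))
E
```

```text
[ 0.65173222 -0.32207891  0.29791096]
```

View pics/c8.png

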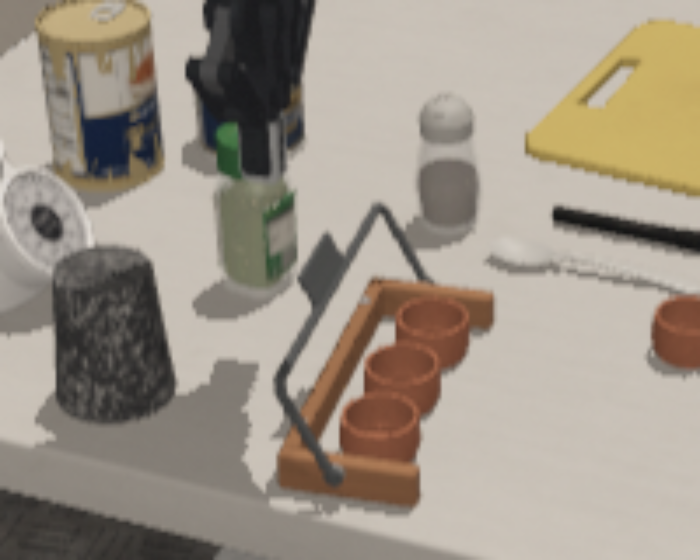

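Call:
carry_out(slide=[[0.02, 0, 0], [0.02, 0, 0], [0.01, 0, 0], [0, 0, -0.006], [0, 0, -0.008]], dr=[[0, 0, 0], [0, 0, 0], [0, 0, 0], [0, 0, 0], [0, 0, 0]], claw=[0.0, 0.0, 0.0, 0.0, 0.0])

```text
time: 16.25
tool_pos: [0.6378, -0.3221, 0.2481]
orientation: [0.001, 0.707, -0.001, 0.707]
wrist_force: [-0.2, -1.1, 0.2]
opening: 0.0
```

Call:
carry_out(slide=[[-0.002, 0, -0.01], [-0.003, 0, -0.01], [-0.003, 0, -0.01], [-0.002, 0, -0.01], [0, 0, -0.01]], dr=[[0, 0, 0], [0, 0, 0], [0, 0, 0], [0, 0, 0], [0, 0, 0]], claw=[0.0, 0.0, 0.0, 0.0, 0.0])

```text
time: 16.75
tool_pos: [0.5873, -0.3219, 0.2582]
orientation: [0.001, 0.707, -0.001, 0.707]
wrist_force: [2.5, -1.0, 0.3]
opening: 0.002
```

```bash
python3 - <<'E'
from h import *
print(get_obs()['tool_pos'],get_obs()['wrist_force'])
b=snap('side','s9')
cv2.imwrite('pics/c9.png',cv2.resize(b[120:280,140:340],None,fx=3.5,fy=3.5))
E
```

```text
[ 0.58733837 -0.32187078  0.25819729] [ 2.49820533 -0.99413261  0.34433539]
```

View pics/c9.png

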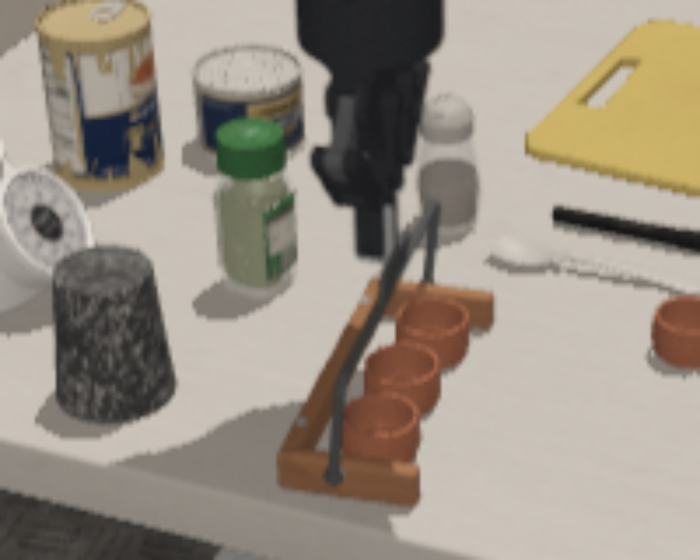

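Call:
carry_out(slide=[[0, 0, -0.01], [0, 0, -0.01], [0, 0, -0.008], [0.003, 0, -0.006], [0.004, 0, -0.006]], dr=[[0, 0, 0], [0, 0, 0], [0, 0, 0], [0, 0, 0], [0, 0, 0]], claw=[0.0, 0.0, 0.0, 0.0, 0.0])

```text
time: 17.3
tool_pos: [0.5477, -0.3217, 0.2505]
orientation: [0.001, 0.707, -0.001, 0.707]
wrist_force: [1.6, -1.3, 0.4]
opening: 0.004
```

Call:
carry_out(slide=[[0.005, 0, -0.006], [0.006, 0, -0.005], [0.006, 0, -0.005], [0.006, 0, -0.004], [0.007, 0, -0.003]], dr=[[0, 0, 0], [0, 0, 0], [0, 0, 0], [0, 0, 0], [0, 0, 0]], claw=[0.0, 0.0, 0.0, 0.0, 0.0])

```text
time: 17.8
tool_pos: [0.5248, -0.3216, 0.22]
orientation: [0.001, 0.707, -0.001, 0.707]
wrist_force: [0.7, -0.7, 1.4]
opening: -0.002
```

Call:
carry_out(slide=[[0.007, 0, -0.003], [0.006, 0, -0.002], [0.005, 0, -0.001], [0.004, 0, 0], [0.003, 0, 0]], dr=[[0, 0, 0], [0, 0, 0], [0, 0, 0], [0, 0, 0], [0, 0, 0]], claw=[0.0, 0.0, 0.0, 0.0, 0.0])

```text
time: 18.3
tool_pos: [0.5191, -0.3216, 0.1952]
orientation: [0.001, 0.707, -0.001, 0.707]
wrist_force: [-0.8, 0.8, 2.1]
opening: -0.0
```

```bash
python3 - <<'E'
from h import *
print(get_obs()['tool_pos'],get_obs()['wrist_force'])
b=snap('side','s10')
cv2.imwrite('pics/c10.png',cv2.resize(b[120:280,140:340],None,fx=3.5,fy=3.5))
E
```

```text
[ 0.51912862 -0.32161908  0.19517574] [-0.83494217  0.78982121  2.10062251]
```

Call:
carry_out(slide=[[0.001, 0, 0], [0.001, 0, 0], [0, 0, 0], [0, 0, 0], [0, 0, 0]], dr=[[0, 0, 0], [0, 0, 0], [0, 0, 0], [0, 0, 0], [0, 0, 0]], claw=[0.0, 0.0, 0.0, 0.0, 0.0])

```text
time: 18.85
tool_pos: [0.5192, -0.3217, 0.1942]
orientation: [0.001, 0.707, -0.001, 0.707]
wrist_force: [-3.3, 2.6, 9.1]
opening: -0.002
```

Call:
carry_out(slide=[[0.001, 0, 0], [0, 0, 0], [0, 0, 0], [0, 0, 0], [0, 0, 0]], dr=[[0, 0, 0], [0, 0, 0], [0, 0, 0], [0, 0, 0], [0, 0, 0]], claw=[0.0, 0.0, 0.0, 0.0, 0.0])

```text
time: 19.35
tool_pos: [0.5193, -0.3218, 0.1938]
orientation: [0.001, 0.707, -0.001, 0.707]
wrist_force: [-7.4, 4.2, 19.9]
opening: 0.001
```

Call:
carry_out(slide=[[-0.01, 0, 0], [-0.03, 0, 0], [-0.04, 0.0, 0], [-0.045, 0.03, -0.02], [-0.03, 0.045, -0.02]], dr=[[0, 0, 0], [0, 0, 0], [0, 0, 0], [0, 0, 0], [0, 0, 0]], claw=[0.0, 0.0, 0.0, 0.0, 0.0])

```text
time: 19.85
tool_pos: [0.484, -0.2576, 0.3401]
orientation: [0.001, 0.706, -0.003, 0.708]
wrist_force: [1.7, 0.8, 2.3]
opening: 0.0
```

Call:
carry_out(slide=[[0, 0.045, -0.01], [0, 0.045, -0.01], [0, 0.045, 0], [0, 0.045, 0], [0, 0.045, 0]], dr=[[0, 0, 0], [0, 0, 0], [0, 0, 0], [0, 0, 0], [0, 0, 0]], claw=[0.0, 0.0, 0.0, 0.0, 0.0])

```text
time: 20.35
tool_pos: [0.4649, -0.0297, 0.3382]
orientation: [0.001, 0.707, -0.001, 0.708]
wrist_force: [1.4, -0.1, 0.1]
opening: 0.002
```

Call:
carry_out(slide=[[0, 0.04, 0], [0, 0.03, 0], [0, 0, 0], [0, 0, 0], [0, 0, 0]], dr=[[0, 0, 0], [0, 0, 0], [0, 0, 0], [0, 0, 0], [0, 0, 0]], claw=[0.0, 0.0, 0.0, 0.0, 0.0])

```text
time: 20.85
tool_pos: [0.4654, 0.0376, 0.3378]
orientation: [0.001, 0.707, -0.001, 0.707]
wrist_force: [-0.8, 0.3, -0.9]
opening: -0.002
```

```bash
python3 - <<'E'
from h import *
print(get_obs()['tool_pos'],get_obs()['wrist_force'])
look('11')
a=cv2.imread('pics/t11.png'); a0=cv2.imread('pics/top0.png'); b=cv2.imread('pics/s11.png')
h=cv2.cvtColor(a,cv2.COLOR_BGR2HSV)
# expected bail pixels for angles: crossbar point at keeper y=60 and arm; darkness sampled along it
yaw=.05;R=np.array([[np.cos(yaw),-np.sin(yaw)],[np.sin(yaw),np.cos(yaw)]])
def W(x,y,z): return np.r_[np.array([.572,-.311])+R@[x,y],z]
for ang in np.arange(-.1,.5,.05):
    r=[]
    for cam,im in(('top',a),('side',b)):
        P=np.array([W(.01-.06*np.cos(ang),y,.018+.06*np.sin(ang)) for y in np.r_[np.linspace(-.09,-.035,20),np.linspace(.035,.09,20)]])
        uv=px(cam,P).astype(np.float32); g=cv2.cvtColor(im,cv2.COLOR_BGR2GRAY)
        r.append(round(float(cv2.remap(g,uv[:,:1],uv[:,1:],1).mean()),1))
    print(round(ang,2),r)
d=cv2.absdiff(cv2.cvtColor(a,6),cv2.cvtColor(a0,6))>35
k,l,s,cc=cv2.connectedComponentsWithStats(d.astype(np.uint8))
print([ (s[i].tolist()) for i in range(1,k) if s[i,4]>25])
E
```

```text
[0.46542335 0.03757028 0.33777267] [-0.79138034  0.25238237 -0.87785799]
top [209, 179, 83, 35, 632] [[0.5745, -0.3085]]
top [220, 189, 19, 19, 273] [[0.5659, -0.2615]]
top [242, 189, 19, 19, 272] [[0.57, -0.3112]]
top [265, 192, 18, 18, 267] [[0.5683, -0.3625]]
top [279, 256, 18, 19, 281] [[0.4257, -0.4052]]
-0.1 [50.2, 114.7]
-0.05 [50.9, 103.6]
0.0 [53.3, 99.2]
0.05 [58.9, 101.7]
0.1 [70.2, 105.8]
0.15 [89.6, 122.5]
0.2 [109.7, 164.9]
0.25 [118.5, 189.6]
0.3 [121.4, 192.2]
0.35 [121.6, 194.2]
0.4 [120.7, 192.3]
0.45 [116.1, 187.7]
[[0, 157, 64, 132, 4823], [209, 166, 87, 27, 535], [206, 182, 4, 10, 26], [219, 189, 65, 22, 974], [205, 196, 90, 34, 656], [250, 247, 23, 21, 348], [201, 253, 22, 21, 343], [228, 258, 23, 21, 344], [0, 297, 21, 39, 369], [0, 350, 8, 26, 120], [8, 378, 29, 13, 276], [41, 384, 21, 11, 113]]
```

```bash
python3 -c "
from h import *
print(arm.close_job())"
```

```text
the job is handed in; nothing more can be done
None
```

I pushed three dishes into the keeper, swung the bail fully down, left the fourth dish where it stood, and handed the job in at about 21 s of the 61 s allowed. No verdict came back.

- **Dishes:** I nudged them in one at a time with the slightly open fingertips low on the bench. In the last top picture their centres lie about 2–6 mm in front of the keeper's middle in x, and at about +50, 0 and -50 mm in y. The fourth is about 0.15 m in front of the keeper's middle and has not moved.
- **Bail:** I pulled it over by its tab until it met its stop, where the wrist force rose to about 20 N. The brightness check put it at 0 rad in the side picture. The top picture can't separate angles from -0.1 to about 0, but agrees it is down.
- **Bystanders:** comparing the first and last top pictures showed changes only at the dishes, the bail and the arm. Nothing else on the bench had shifted.
- **Final state:** the arm ended raised and well clear, with near-zero wrist force.

The 12-picture viewing limit was reached before the bail came down, so the end state was checked by image measurements only, not by eye. The final check measured positions only, so it did not test for dish tilt. Contact force on the dishes can't be measured directly; the wrist force stayed under about 2 N while pushing.

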